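# Address two bus modules and close each with its own cover

## Task

Get the two open bus modules ready for service: turn the address dial of the long module to mark 4 and that of the short module to mark 2 (marks count clockwise from 0, the longer mark on the connector side), then close each module with the cover that matches it, the notch over the connector. Lower the covers gently, without dropping or forcing them, until they sit fully down on the base all round and let go; leave the spare cover and everything else where it lies.

Things in the scene. Friction and masses are not known exactly. Their poses are not given: they have to be found in the camera images.
- long_module_seat (a point): Fixed long open module: cast base 105 x 65 x 5 mm with screwed end lugs, green board, 4 tapered corner pillars 24 mm high, a dial, and a 32 mm wide screw terminal block at its +x end (top 21 mm high, 8 mm past the cover). Point: over the base's middle, 30 mm above the bench, where the long cover's middle comes when seated (lower edge on the base, 5 mm up). x: along the length to the connector, y across, z up.
- long_module_port (a point): On the long module, 50 mm from its middle toward the connector, 30 mm above the bench: where the long cover's notch point comes when that cover is seated the right way round.
- long_dial_knob (a point): Middle of the long module's black bar knob, 38 mm above the bench, 10 mm from the module's middle, away from the connector. Bar 28 mm long, 10 thick, from 28 to 48 mm up, on a 30 mm disc: grip across its thickness from above. x: along the bar to its pointer end (white line), z up. White scale plate below: 47 mm across, top 23.5 mm up, 7 marks.
- long_dial (a joint): Long module's dial, rad: 0 with the pointer on mark 0 (the longer mark, toward the connector), growing clockwise seen from above by 0.5236 (30 degrees) per mark, to 3.14 at mark 6. Light friction (0.03 N m), no clicks; stays where left.
- short_module_seat (a point): Fixed short open module: cast base 77 x 65 x 5 mm with screwed end lugs, green board, 4 tapered corner pillars 24 mm high, a dial, and a single narrow round coaxial jack at its +x end (top 21 mm high, 8 mm past the cover). Point: over the base's middle, 30 mm above the bench, where the short cover's middle comes when seated (lower edge on the base, 5 mm up). x: along the length to the connector, y across, z up.
- short_module_port (a point): On the short module, 36 mm from its middle toward the connector, 30 mm above the bench: where the short cover's notch point comes when that cover is seated the right way round.
- short_dial_knob (a point): Middle of the short module's black bar knob, 38 mm above the bench, 4 mm from the module's middle, away from the connector. Bar 28 mm long, 10 thick, from 28 to 48 mm up, on a 30 mm disc: grip across its thickness from above. x: along the bar to its pointer end (white line), z up. White scale plate below: 47 mm across, top 23.5 mm up, 7 marks.
- short_dial (a joint): Short module's dial, rad: 0 with the pointer on mark 0 (the longer mark, toward the connector), growing clockwise seen from above by 0.5236 (30 degrees) per mark, to 3.14 at mark 6. Light friction (0.03 N m), no clicks; stays where left.
- long_cover_mid (a point): Middle (half-way up) of the loose long cover, for the long module: grey, 100 x 60 x 50 mm high, 0.12 kg, 2.5 mm walls, open below, stands open side down. Its +x end wall has a 38 mm wide, 26 mm high notch; 3 dark slits in the top lie beside that end. x: along the length to the notch, z up. Grip across the 60 mm. 1.5 mm play a side on its pillars, whose tapers centre it from 3 mm off.
- long_cover_notch (a point): On the notched end of the long cover, 50 mm from its middle along its +x, half-way up (25 mm above its lower edge).
- short_cover_mid (a point): Middle (half-way up) of the loose short cover, for the short module: grey, 72 x 60 x 50 mm high, 0.12 kg, 2.5 mm walls, open below, stands open side down. Its +x end wall has a 20 mm wide, 26 mm high notch; 3 dark slits in the top lie beside that end. x: along the length to the notch, z up. Grip across the 60 mm. 1.5 mm play a side on its pillars, whose tapers centre it from 3 mm off.
- short_cover_notch (a point): On the notched end of the short cover, 36 mm from its middle along its +x, half-way up (25 mm above its lower edge).
- spare_cover_mid (a point): Middle (half-way up) of the loose spare cover, for neither module: grey, 86 x 60 x 50 mm high, 0.12 kg, 2.5 mm walls, open below, stands open side down. Its +x end wall has a 38 mm wide, 26 mm high notch; 3 dark slits in the top lie beside that end. x: along the length to the notch, z up. Leave it.
- tweezers: Bystander: steel tweezers lying flat, 122 x 14 x 9 mm; origin under its middle. Leave it where it is.
- tape_roll: Bystander: roll of tape lying flat, 76 mm across, 19 mm high; origin under its middle. Leave it where it is.
- flux_bottle: Bystander: small upright bottle with a needle, 38 mm across, 118 mm tall; origin under its middle. Leave it where it is.
- nose_pliers: Bystander: pliers lying flat, 156 x 48 x 13 mm; origin under its middle. Leave it where it is.
- heat_sink: Bystander: finned heat sink, 30 x 35 x 18 mm; origin under its middle. Leave it where it is.
- solder_reel: Bystander: grey solder reel standing on its flange, 53 mm across, 24 mm high; origin under its middle. Leave it where it is.
- driver_c: Bystander: thin screwdriver lying flat, 171 x 9 x 10 mm; origin under its middle. Leave it where it is.
- bench_vice: Small grey bench vice fixed between the two modules, 192 mm along x, 105 mm along y, 108 mm tall, origin under its middle: pass above or round it with what you carry.
Things that resemble listed ones, but are neither listed nor needed, are in the scene too. Leave any orange look-alike of the part that bears short_cover_mid alone.

How it is judged:
By the outcome, as a careful person would: the job done as asked, in the order asked, and still so for the second after the job is handed in, with the robot touching nothing.
It also fails if it takes over 72 s, if anything falls off the work surface, if the arm or the gripper's body presses on something with over 40 N, if the wrist force passes 120 N, or if a joint passes its speed limit or range.

## Robot

A 6-joint arm with a two-finger parallel gripper is mounted at the origin on a cart in front of the work surface, level with it; the furniture and walls round the work are solid. World frame = base frame: x ahead of the robot, y to its left, z up, the work surface at z = 0. Lengths are in mm, angles in rad, forces in N, time in s.
With the tool pointing down it reaches from about 325 to 775 mm from the base axis. Payload 5.5 kg.
Tool frame: the origin (TCP) lies at the very end of the fingers, on their centre line; the grasp point (between the pads) lies 19 mm behind it; x points along the fingers, y is the direction in which the jaws open and shut, and the axes are right-handed (so a half turn about x gives the same grasp; the last joint's range is limited). The gripper opens to 85 mm and grips with 20 to 120 N. Pads are 22 mm wide; open, the fingers measure 114 mm over their backs; the gripper's body (76 mm by 85 mm) begins 54 mm behind the grasp point. The pads swing forward as they close: fully open they stand 13 mm farther back than shut.
Start: joints at [-1.345, 0.091, 1.231, -0, 1.82, -0.057], TCP at [167.427, -576.181, 231.275] pointing down, gripper open.
Joint ranges: [-2.87, 2.87], [-0.86, 2.18], [0.17, 2.46], [-1.51, 4.65], [0.06, 2.69], [-2.65, 2.65]. Speed limits (rad/s): [2.57, 2.57, 3.01, 3.14, 3.14, 3.14].

## Interface

Orientations are given as a 3x3 rotation matrix whose columns are the frame's x, y, z axes.
In Python, from plant import robot gives the robot as it stands.
- The arm moves only by the shell command python3 -m handwheel 'ROWS' [FORCE]. ROWS is text: rows parted by semicolons, each of 5 numbers parted by spaces: the shift along the tool's x, y, z in cm, then the turn about the tool's x in rad, then the closure, from 0 (fully open) to 1 (shut). A call has 1 to 20 rows; each row is the pose to reach, as a shift and turn from the pose measured when the call began, along the tool's axes at that moment; what a row does not reach only later rows make up. A row lasts 1/12 s, in which the tool goes at most 41.7 mm and 7.16 degrees, less where a joint would pass 70% of its speed; a pose out of reach is approached as far as the arm can. A call with a gripper value outside its range is refused whole. The fingers move at their own pace and stop on an object; FORCE is the grip in N (left out, the last holds). Time passes only in rows, so rows that repeat a pose let the fingers close. It gives the time, the measured TCP pose, the force and the opening at its end, in the units of the state.
- robot.get_obs(): the state, without advancing time (a new reading comes with each control period).
- robot.read_camera(name): name is "scene" or "top"; returns a dict with "color" (420x560x3 uint8, red, green, blue), "depth" (420x560 float32, mm along the optical axis (not along the pixel's ray), 0 where there is no reading), "vfov" (degrees; the focal length in pixels is half the picture's height over the tangent of half this angle, whatever the lens; pixels are square), "cx", "cy" (the principal point, pixels), "dist" ([k1, k2, p1, p2, k3] as OpenCV has them; the pictures are not rectified), "world_from_camera" (4x4, takes a point from camera to world coordinates). Camera axes: x right, y up, looking along -z (the intrinsics and any distortion apply to the point x, -y, -z); pixel columns grow to the right and rows downward; lengths in mm; the calibration is good to about 2 mm. A picture is of the moment at which its call begins.
- robot.close_job(): hands the job in, once; it reports no verdict.
The state is a dict: "clock": time; "joint_pos": joint angles; "qvel": joint speeds; "tau": joint torques, N m; "ee_pos": TCP position; "eef_rot": TCP orientation; "contact_force": force on the tool from outside, world axes, zero at the start; "torque": the same for the moment, N m; "grip_width": opening from 0.0 (shut) to 1.0 (fully open).
Only numpy, scipy, OpenCV 4.12 (cv2) and the standard library are available. Lean on these libraries where they do the work, as an engineer would, in place of code of your own. Each camera call takes 0.05 s, during which the arm holds its last target. There are 200 camera calls.

## Working session

There is one attempt and no reset: what is moved stays moved. The work goes in short steps, Python scripts to look and compute and a shell command to move; the robot and the scene stay as the last step left them, time stands still between calls to the robot, and variables do not carry over. Pictures are saved under pics/ and viewed, about 8 in all and at most 12, crops included, and the job is handed in when it is done.

```bash
mkdir -p pics; ls; cat > h.py <<'E'
import numpy as np, cv2, pickle
from plant import robot
def shot(name,tag):
    c=robot.read_camera(name); pickle.dump(c,open(f'pics/{tag}.pkl','wb'))
    cv2.imwrite(f'pics/{tag}.png',c['color'][:,:,::-1]); return c
def load(tag): return pickle.load(open(f'pics/{tag}.pkl','rb'))
def K(c):
    h=c['color'].shape[0]; f=h/2/np.tan(np.radians(c['vfov'])/2)
    return np.array([[f,0,c['cx']],[0,f,c['cy']],[0,0,1]])
def rays(c,uv):
    p=cv2.undistortPoints(np.array(uv,float).reshape(-1,1,2),K(c),np.array(c['dist'],float)).reshape(-1,2)
    return np.c_[p[:,0],-p[:,1],-np.ones(len(p))]
def pix2z(c,uv,z):  # intersect with plane z
    T=np.array(c['world_from_camera']); d=rays(c,uv)@T[:3,:3].T; o=T[:3,3]
    return o+d*((z-o[2])/d[:,2])[:,None]
def pixd(c,uv):
    T=np.array(c['world_from_camera']); r=rays(c,uv)
    dd=np.array([c['depth'][int(round(v)),int(round(u))] for u,v in uv])
    return (r*dd[:,None])@T[:3,:3].T+T[:3,3]
def proj(c,P):
    T=np.linalg.inv(np.array(c['world_from_camera'])); q=np.atleast_2d(P)@T[:3,:3].T+T[:3,3]
    q=q*[1,-1,-1]
    return cv2.projectPoints(q,np.zeros(3),np.zeros(3),K(c),np.array(c['dist'],float))[0].reshape(-1,2)
def crop(c,u0,v0,u1,v1,s,tag):
    im=c['color'][v0:v1,u0:u1,::-1]; cv2.imwrite(f'pics/{tag}.png',cv2.resize(im,None,fx=s,fy=s,interpolation=cv2.INTER_CUBIC))
E
python3 - <<'E'
from h import *
a=shot('top','t0'); b=shot('scene','s0')
for c in(a,b): print(c['vfov'],c['cx'],c['cy'],c['dist'],np.round(c['world_from_camera'],3).tolist())
cv2.imwrite('pics/both.png',cv2.resize(a['color'][:,:,::-1],(800,600),interpolation=cv2.INTER_CUBIC))
E
```

```text
pics
51.0100012280553 282.06816487519933 206.39715418381863 [-0.01455394  0.          0.          0.          0.        ] [[0.022, 0.982, -0.186, 371.501], [-1.0, 0.02, -0.013, -51.355], [-0.009, 0.186, 0.982, 1078.163], [0.0, 0.0, 0.0, 1.0]]
45.12058771072556 271.1055812261002 212.14610485338008 [0.0559062 0.        0.        0.        0.       ] [[0.84, 0.342, -0.421, 9.262], [-0.543, 0.507, -0.67, -925.075], [-0.016, 0.791, 0.611, 838.866], [0.0, 0.0, 0.0, 1.0]]
```

View pics/both.png

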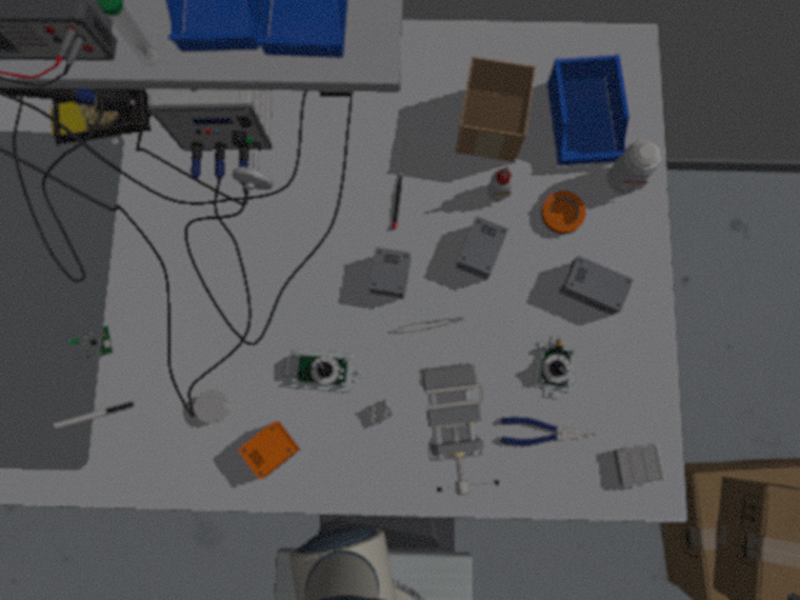

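View pics/s0.png

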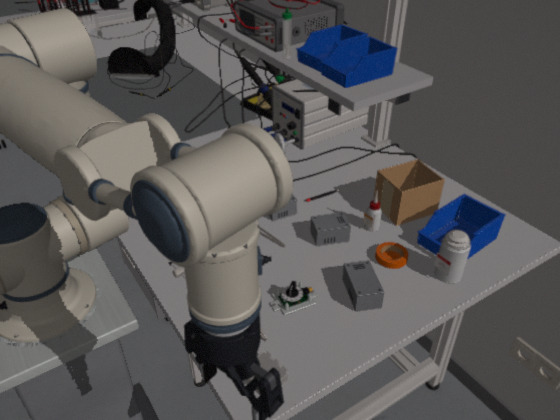

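```bash
python3 - <<'E'
from h import *
c=load('t0')
def cr(u0,v0,u1,v1,s): return cv2.resize(c['color'][v0:v1,u0:u1,::-1],None,fx=s,fy=s,interpolation=cv2.INTER_CUBIC)
A=cr(250,145,450,225,4)
B=np.hstack([cr(198,235,258,285,6.6667),cr(360,232,420,282,6.6667)])[:280+54]
im=np.vstack([A,cv2.resize(B,(800,333))[:280]]); im=np.clip(im.astype(float)*1.4,0,255).astype('uint8')
cv2.imwrite('pics/c1.png',im); print(im.shape)
# height mask
T=np.array(c['world_from_camera']); v,u=np.mgrid[0:420,0:560]
P=(rays(c,np.c_[u.ravel(),v.ravel()])*c['depth'].ravel()[:,None])@T[:3,:3].T+T[:3,3]
P=P.reshape(420,560,3); z=P[...,2]
m=((z>42)&(z<58)).astype('uint8'); n,l,s,ce=cv2.connectedComponentsWithStats(m)
for i in range(1,n):
    if 60<s[i,4]<3000:
        q=P[l==i][:,:2].astype('float32'); r=cv2.minAreaRect(q); print(ce[i].round(),s[i,4],np.round(r[0],1),np.round(r[1],1),round(r[2],1),P[l==i][:,2].mean().round(1))
print('bench',np.median(z[200:230,250:300]))
E
```

```text
(600, 800, 3)
[422.  58.] 266 [ 947.6 -394.5] [174.1  81.5] 40.7 50.2
[389.  73.] 103 [ 915.  -301.4] [147.7   3. ] 5.8 49.9
[349.  56.] 135 [ 960.  -200.3] [105.9  22.6] 69.8 49.9
[182.  97.] 135 [857.5 214.6] [ 27.4 147.3] 78.2 46.4
[62. 80.] 61 [882.2 530. ] [42.9 14.3] 66.4 51.0
[143. 108.] 390 [802.8 319.3] [68.9 99.5] 1.5 47.5
[341. 102.] 117 [ 833.9 -179.3] [106.4   4.6] 81.0 50.6
[437. 124.] 89 [ 781. -416.] [64.4 27.9] 45.4 49.8
[177. 126.] 95 [762.2 230.5] [71.5 18.7] 85.1 49.8
[338. 171.] 868 [ 656.4 -171.7] [59.8 87.1] 68.6 49.5
[273. 189.] 743 [609.2 -14.7] [59.9 73.1] 81.6 49.6
[419. 198.] 1073 [ 593.7 -363.5] [101.3  61.5] 67.3 49.5
[187. 315.] 871 [310.  174.6] [60.5 72.8] 40.1 49.8
bench 0.11698372540513446
```

View pics/c1.png

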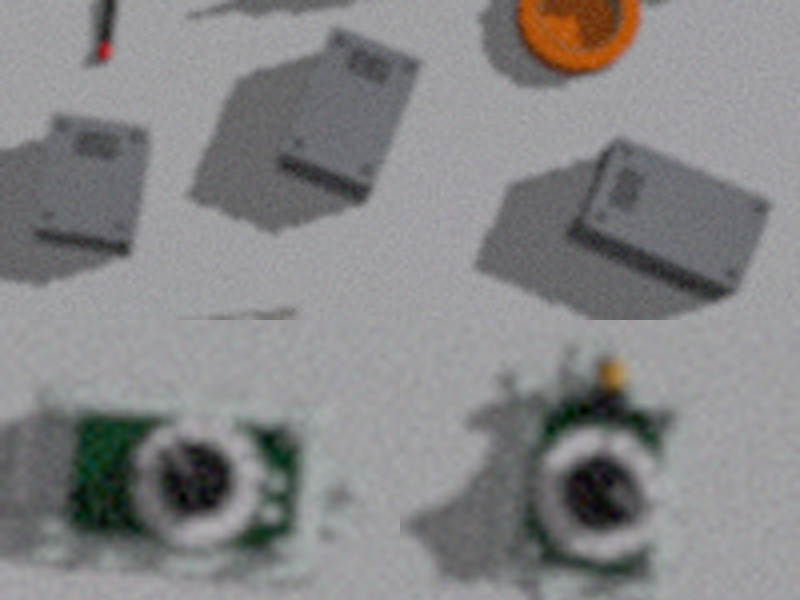

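```bash
cat >> h.py <<'E'
def cloud(c):
    T=np.array(c['world_from_camera']); h,w=c['depth'].shape; v,u=np.mgrid[0:h,0:w]
    return ((rays(c,np.c_[u.ravel(),v.ravel()])*c['depth'].ravel()[:,None])@T[:3,:3].T+T[:3,3]).reshape(h,w,3)
def ortho(c,cx,cy,z,half,s=3):  # view from above, up=+x, left=+y; plane z
    n=int(2*half*s); i,j=np.mgrid[0:n,0:n]; X=cx+half-i/s; Y=cy+half-j/s
    q=proj(c,np.c_[X.ravel(),Y.ravel(),np.full(X.size,z)]).astype('float32').reshape(n,n,2)
    return cv2.remap(c['color'],q[...,0],q[...,1],cv2.INTER_CUBIC)[:,:,::-1]
E
python3 - <<'E'
from h import *
c=load('t0'); s=load('s0'); P=cloud(c)
g=[]
for u,v in((225,260),(389,257)): g.append(P[v,u])
print(np.round(g,1))
for (cx,cy,_) in g:
    X=P.reshape(-1,3); k=(abs(X[:,0]-cx)<46)&(abs(X[:,1]-cy)<70); X=X[k]
    print(round(cx),round(cy))
    H=np.full((23,35),-1)
    for x,y,z in X:
        i=int((cx+46-x)/4);j=int((cy+70-y)/4); H[min(i,22),min(j,34)]=max(H[min(i,22),min(j,34)],z)
    for r in H: print(' '.join(f'{a:2d}' if a>0 else ' .' for a in r))
o=[np.clip(ortho(c,x,y,24,66,3)*1.5,0,255).astype('uint8') for x,y,_ in g]
cs=cv2.resize(s['color'][270:325,250:330,::-1],None,fx=2.5,fy=2.5,interpolation=cv2.INTER_CUBIC)
im=np.hstack(o); pad=np.zeros((cs.shape[0],im.shape[1],3),'uint8'); pad[:,:cs.shape[1]]=cs
cv2.imwrite('pics/o1.png',np.vstack([im,pad]))
E
```

```text
[[ 436.7   92.    50.2]
 [ 451.9 -289.4   48.9]]
437 92
 5  3  1  1  2  .  .  1  .  .  .  2  1  .  4  1  1  2  .  1  2  .  2  .  .  1  .  2  .  2  1  1  1  .  .
 1  2  .  7  5  5  5  6  3  4  5  5  4  .  2  .  2  1  .  .  2  1  1  .  .  .  2  .  1  .  1  2  2  1  1
 1  .  .  2  7  3  4  4  6  4  4  4  4  7  6  5  8  3  7  8  4  5  6  3 10  5  5  .  .  .  2  3  .  1  4
 2  2  .  4  . 22 24 10  8  9 11  9 12  8  7  6  6  4  7  4  4  4  3  8  7  6  9  6  6  5  1  2  3  1  3
 .  1  2  4 19 22 22  9  9 12 11  9 12 10 11  9  8 22 26 20  7  9 10 13  9 20 20 21  3  2  3  .  1  1  .
 1 18 19 22 19 22 17 10 11 11  8 10  8 10 20 24 24 26 26 24 24 23 10 12 10 20 21 19  7  6  .  .  .  1  .
 2 19 25 19 19 18 20 13 11 10 12 10 12 24 24 24 23 46 29 25 27 24 22 10  8  4  8  5  6  1  2  .  3  3  2
 . 22 18 22 22 20 20  9  9 11 10 11  8 25 23 43 47 47 28 28 25 24 22 26 15 10 11  5  4  .  1  4  2  .  .
 . 26 20 21 22 20 22 11 10 11  8 10 25 24 26 48 50 50 46 32 28 26 24 24  7 12 10  4  8  6  4  6  8  .  1
 9 23 24 21 23 15 22  7 14 10 13 12 25 22 28 29 47 48 50 48 30 27 25 25 18 19 12  5  6  4 10  3  4 
[... 3094 characters left out ...]
1 22 18 10 17 25 22 27 27 23 26 11  9 12  8  2  1  .  .  5  .  .  2  1
 2  4  2  .  2  .  1  1  .  1  3 18 23  6 13 12 10 10 11 12  9  9 18 22 19  7  .  .  .  3  4  1  .  .  .
 1  .  1  3  2  3  4  .  .  .  6  7  7  9  8  2  6  7  .  4  3 10 26 26 19  4  1  1  5  .  .  .  .  1  .
 .  .  .  2  2  .  1  1  2  4  .  .  2  4  5  6  8  8  8  5  4  3  8 15  6  5  .  .  2  .  1  1  .  1  .
 .  2  .  1  .  .  3  .  .  .  2  1  2  1  2  4  3  8  5  3  5  5  6  6  3  7  4  .  .  .  .  .  .  1  .
 1  2  1  1  1  2  1  3  2  2  .  .  .  .  4  4  6  7  3  4  4  .  1  .  2  1  1  1  3  1  1  2  1  1  .
 .  .  4  1  .  4  3  1  2  .  .  .  1  1  7  2  7  7  3  5  2  .  .  .  .  .  1  .  .  .  .  3  1  2  1
```

View pics/o1.png

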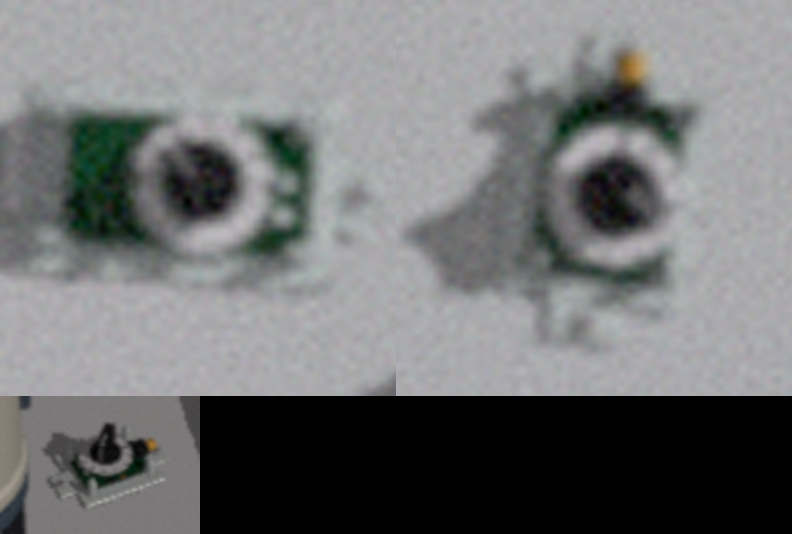

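```bash
cat > fit.py <<'E'
from h import *
from scipy.optimize import minimize
def model(q,L,off,kind,b,x0,y0,th,cl):
    c,s=np.cos(th),np.sin(th); X=(q[:,0]-x0)*c+(q[:,1]-y0)*s; Y=-(q[:,0]-x0)*s+(q[:,1]-y0)*c
    h=np.zeros(len(q))
    h[(abs(X)<L/2+2.5)&(abs(Y)<32.5)]=5
    h[(abs(X)<L/2-3)&(abs(Y)<26)]=10
    w=16 if kind else 5
    h[(X>L/2-(12 if kind else 14))&(X<L/2+8)&(abs(Y)<w)]=21
    h[(abs(abs(X)-L/2+8)<4)&(abs(abs(Y)-22)<4)]=21
    r=np.hypot(X+off,Y); h[r<23.5]=23.5; h[r<15]=28
    a=-cl; U=(X+off)*np.cos(a)+Y*np.sin(a); V=-(X+off)*np.sin(a)+Y*np.cos(a)
    h[(abs(U)<14)&(abs(V)<5)]=48
    return h
def fit(cl_,L,off,kind,p0):
    P=cl_.reshape(-1,3); k=(np.hypot(P[:,0]-p0[0],P[:,1]-p0[1])<L/2+14)&(P[:,2]<56)&(P[:,2]>-6); P=P[k]
    # soften edges by jittering
    J=[(dx,dy) for dx in(-1.5,-.75,0,.75,1.5) for dy in(-1.5,-.75,0,.75,1.5)]
    def f(p):
        m=np.mean([model(P[:,:2]+j,L,off,kind,None,*p) for j in J],0)
        return np.minimum(abs(P[:,2]-m),10).mean()
    best=None
    for d in(-.3,0,.3):
        for e in (0,.1):
            r=minimize(f,np.array(p0)+[0,0,e-.05,d],method='Nelder-Mead',options=dict(initial_simplex=np.array(p0)+[0,0,e-.05,d]+np.array([[0,0,0,0],[6,0,0,0],[0,6,0,0],[0,0,.12,0],[0,0,0,.3]]),maxiter=400,xatol=.01,fatol=1e-4))
            if best is None or r.fun<best.fun: best=r
    return best
if __name__=='__main__':
    P=cloud(load('t0'))
    a=fit(P,100,10,1,[437,100,1.57,.85]); print('long',a.x.round(2),a.fun)
    b=fit(P,72,4,0,[456,-288,0,2.4]); print('short',b.x.round(2),b.fun)
    b=fit(cloud(load('s0')),72,4,0,[456,-288,0,2.4]); print('short scene',b.x.round(2),b.fun)
    z=P[...,2]; 
    for n,(u,v) in dict(short=(273,189),spare=(338,171),long=(419,198)).items():
        m=((z>40)&(z<60)).astype('uint8'); N,l=cv2.connectedComponents(m); q=P[l==l[v,u]]
        bx=cv2.boxPoints(cv2.minAreaRect(q[:,:2].astype('float32'))); m_=q[:,:2].mean(0)
        w=np.linalg.eigh(np.cov((q[:,:2]-m_).T))[1][:,1]; print(n,m_.round(1),'pca yaw',np.degrees(np.arctan2(w[1],w[0])).round(1),bx.round(0).tolist())
E
python3 fit.py; python3 -c "
from h import *
print({k:np.round(v,3) for k,v in robot.get_obs().items()})"
```

```text
long [442.63 100.09   1.5    0.9 ] 2.0896771996467276
short [ 4.5686e+02 -2.9725e+02 -1.5000e-01  2.3300e+00] 2.49875536710074
short scene [ 4.5821e+02 -2.9790e+02 -1.5000e-01  2.3000e+00] 3.3304148657006274
short [608.2 -14.9] pca yaw 172.2 [[569.0, -39.0], [641.0, -50.0], [650.0, 9.0], [577.0, 20.0]]
spare [ 654.9 -171.2] pca yaw 158.2 [[605.0, -184.0], [686.0, -215.0], [708.0, -160.0], [626.0, -128.0]]
long [ 592.9 -362.8] pca yaw 66.7 [[546.0, -398.0], [603.0, -422.0], [642.0, -329.0], [585.0, -305.0]]
{'clock': np.float64(0.1), 'joint_pos': array([-1.345,  0.092,  1.232,  0.   ,  1.82 , -0.057]), 'qvel': array([-0.002, -0.003, -0.002,  0.001,  0.001,  0.   ]), 'tau': array([ 4.0000e-03, -4.6022e+01, -4.1922e+01,  0.0000e+00,  1.1000e-02,
        0.0000e+00]), 'ee_pos': array([ 167.354, -575.929,  230.239]), 'eef_rot': array([[-0.   ,  0.279, -0.96 ],
       [ 0.002, -0.96 , -0.279],
       [-1.   , -0.002, -0.   ]]), 'contact_force': array([-0.19 , -0.367,  0.265]), 'torque': array([ 0.045, -0.022, -0.009]), 'grip_width': np.float64(0.997)}
```

```bash
cat > go.py <<'E'
from h import *
import sys
def st():
    o=robot.get_obs(); R=np.array(o['eef_rot']); p=np.array(o['ee_pos']); psi=np.arctan2(R[1,1],R[0,1])
    print('t',round(o['clock'],2),'p',p.round(1),'psi',round(psi,3),'F',np.round(o['contact_force'],1),'gw',round(o['grip_width'],3),'j',np.round(o['joint_pos'],2)); return o,R,p,psi
if __name__=='__main__':
    o,R,p,psi=st()
    for a in sys.argv[1:]:
        x,y,z,s=map(float,a.split(',')); d=R.T@(np.array([x,y,z])-p)/10
        print(a,'->',d.round(2),'turn',round((psi-s+np.pi)%(2*np.pi)-np.pi,3))
E
python3 go.py 442,90,150,-0.97; python3 -m handwheel -h 2>&1 | head -20
```

```text
t 0.1 p [ 167.4 -575.9  230.2] psi -1.288 F [-0.2 -0.4  0.3] gw 0.997 j [-1.34  0.09  1.23  0.    1.82 -0.06]
442,90,150,-0.97 -> [  8.13 -56.27 -44.95] turn -0.318
invalid input at $: expected rows of numbers
```

```bash
python3 -m handwheel '0 -20 -16 -0.1 0.3;0 -30 -24 -0.2 0.6;4 -45 -36 -0.3 0.6;8.1 -56.3 -45 -0.32 0.6;8.1 -56.3 -45 -0.32 0.6;8.1 -56.3 -45 -0.32 0.6;8.1 -56.3 -45 -0.32 0.6;8.1 -56.3 -45 -0.32 0.6;8.1 -56.3 -45 -0.32 0.6;8.1 -56.3 -45 -0.32 0.6;8.1 -56.3 -45 -0.32 0.6;8.1 -56.3 -45 -0.32 0.6;8.1 -56.3 -45 -0.32 0.6;8.1 -56.3 -45 -0.32 0.6;8.1 -56.3 -45 -0.32 0.6;8.1 -56.3 -45 -0.32 0.6;8.1 -56.3 -45 -0.32 0.6;8.1 -56.3 -45 -0.32 0.6;8.1 -56.3 -45 -0.32 0.6;8.1 -56.3 -45 -0.32 0.6' 30; python3 go.py 442,90,90,-0.97; python3 - <<'E'
from h import *
from fit import fit
a=shot('scene','s1')
r=fit(cloud(a),72,4,0,[457,-297,-.15,2.3]); print(r.x.round(2),r.fun)
P=cloud(a); r=proj(a,[[442,95,20],[457,-297,20]]); print(r)
o=[]
for u,v in r.round().astype(int): o.append(cv2.resize(a['color'][v-45:v+35,u-50:u+50,::-1],None,fx=4,fy=4,interpolation=cv2.INTER_CUBIC))
cv2.imwrite('pics/m1.png',np.hstack(o))
E
```

```text
clock: 1.77
ee_pos: [441.9, 91.1, 149.4]
eef_rot: [[-0.003, 0.569, -0.822], [0.001, -0.822, -0.569], [-1.0, -0.002, 0.001]]
contact_force: [0.3, -0.1, -0.3]
grip_width: 0.4
t 1.77 p [441.9  91.1 149.4] psi -0.966 F [ 0.3 -0.1 -0.3] gw 0.4 j [ 0.13 -0.32  1.75  0.    1.71  1.09]
442,90,90,-0.97 -> [5.94 0.11 0.05] turn 0.004
[ 4.5832e+02 -2.9836e+02 -1.4000e-01  2.3100e+00] 3.3645298058672504
[[205.5208001  205.69072595]
 [293.09187446 292.46811249]]
```

View pics/m1.png

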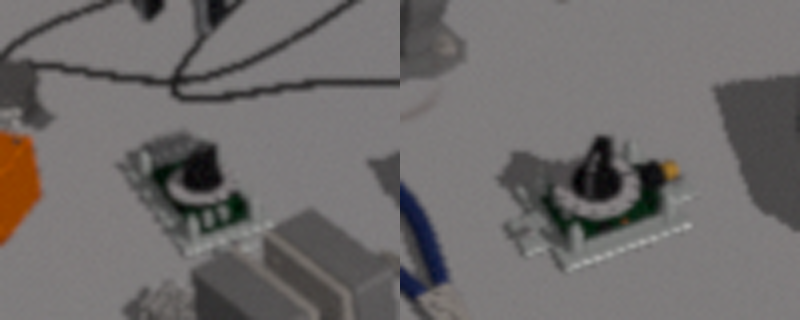

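```bash
python3 - <<'E'
from h import *
from fit import fit
P=cloud(load('s1')); r=fit(P,100,10,1,[442,100,1.5,.9]); print(r.x.round(2),r.fun)
q=P.reshape(-1,3); k=(abs(q[:,2]-48)<4)&(np.hypot(q[:,0]-442,q[:,1]-90)<20); q=q[k]; print(len(q),q.mean(0))
E
python3 -m handwheel '3 0 0 0 0.6;6 0.1 0 0 0.6;9 0.1 0 0 0.6;11.9 0.1 0 0 0.6;11.9 0.1 0 0 0.6;11.9 0.1 0 0 0.6'
python3 go.py 442,90,31,-0.97
```

```text
[444.58 100.54   1.51   0.97] 3.5170910114438714
23 [441.52015478  86.27897026  46.04198264]
clock: 2.32
ee_pos: [441.2, 88.2, 30.1]
eef_rot: [[-0.005, 0.566, -0.824], [0.0, -0.824, -0.566], [-1.0, -0.003, 0.004]]
contact_force: [0.0, -0.1, 1.4]
grip_width: 0.401
t 2.32 p [441.2  88.2  30.1] psi -0.969 F [ 0.  -0.1  1.4] gw 0.401 j [ 0.12 -0.26  1.92  0.    1.49  1.09]
442,90,31,-0.97 -> [-0.09 -0.1  -0.17] turn 0.001
```

```bash
python3 -m handwheel '0 -0.1 -0.2 0 0.6;0 -0.1 -0.2 0 0.8;0 -0.1 -0.2 0 1;0 -0.1 -0.2 0 1;0 -0.1 -0.2 0 1;0 -0.1 -0.2 0 1;0 -0.1 -0.2 0 1;0 -0.1 -0.2 0 1' 30;python3 go.py 442.5,90,31,-2.16
```

```text
clock: 2.98
ee_pos: [443.8, 90.1, 32.6]
eef_rot: [[-0.0, 0.566, -0.824], [0.0, -0.824, -0.566], [-1.0, -0.001, 0.0]]
contact_force: [-1.3, -0.8, 6.9]
grip_width: 0.107
t 2.98 p [443.8  90.1  32.6] psi -0.969 F [-1.3 -0.8  6.9] gw 0.107 j [ 0.12 -0.26  1.92  0.    1.49  1.09]
442.5,90,31,-2.16 -> [ 0.16 -0.06  0.11] turn 1.191
```

```bash
python3 -m handwheel '-0.15 0 0 0.1 1;-0.15 0 0 0.2 1;-0.15 0 0 0.3 1;-0.15 0 0 0.4 1;-0.15 0 0 0.5 1;-0.15 0 0 0.6 1;-0.15 0 0 0.7 1;-0.15 0 0 0.8 1;-0.15 0 0 0.9 1;-0.15 0 0 1.0 1;-0.15 0 0 1.1 1;-0.15 0 0 1.19 1;-0.15 0 0 1.19 1;-0.15 0 0 1.19 1';python3 go.py 442.5,90,34,-2.16
```

```text
clock: 4.15
ee_pos: [443.7, 90.0, 32.7]
eef_rot: [[-0.001, -0.554, -0.832], [-0.0, -0.832, 0.554], [-1.0, 0.001, 0.001]]
contact_force: [5.7, 0.1, -11.3]
grip_width: 0.106
t 4.15 p [443.7  90.   32.7] psi -2.158 F [  5.7   0.1 -11.3] gw 0.106 j [ 0.12 -0.26  1.92 -0.    1.49  2.28]
442.5,90,34,-2.16 -> [-0.13  0.06  0.1 ] turn 0.002
```

```bash
python3 -m handwheel '0 0 0 0 1;0 0 0 0 0.8;0 0 0 0 0.6;0 0 0 0 0.6;0 0 0 0 0.6;-4 0 0 0 0.6;-8 0 0 0 0.6;-12 0 0 -0.1 0.6;-12 0 0 -0.2 0.6';python3 go.py 454,-297.5,150,-0.9
python3 - <<'E'
from h import *
from fit import fit
a=shot('scene','s2');P=cloud(a)
for d in (1.9,2.2): r=fit(P,100,10,1,[443,100,1.5,d]); print(r.x.round(2),r.fun)
E
```

```text
clock: 4.9
ee_pos: [447.1, 90.4, 162.6]
eef_rot: [[0.013, -0.373, -0.928], [0.002, -0.928, 0.373], [-1.0, -0.007, -0.012]]
contact_force: [0.6, 1.4, 2.4]
grip_width: 0.401
t 4.9 p [447.1  90.4 162.6] psi -1.953 F [0.6 1.4 2.4] gw 0.401 j [ 0.12 -0.32  1.73 -0.    1.72  2.08]
454,-297.5,150,-0.9 -> [  1.21  35.74 -15.11] turn -1.053
[444.43 101.78   1.55   2.05] 3.553289307719761
[444.49 101.81   1.55   2.25] 3.5484399208397406
```

```bash
python3 -m handwheel '0 8 -3 -0.1 0.6;0 16 -7 -0.3 0.6;0 24 -10 -0.5 0.6;0 35.7 -15.1 -1.05 0.6;0 35.7 -15.1 -1.05 0.6;0 35.7 -15.1 -1.05 0.6;0 35.7 -15.1 -1.05 0.6;0 35.7 -15.1 -1.05 0.6;0 35.7 -15.1 -1.05 0.6;0 35.7 -15.1 -1.05 0.6;0 35.7 -15.1 -1.05 0.6;1.2 35.7 -15.1 -1.05 0.6;1.2 35.7 -15.1 -1.05 0.6;1.2 35.7 -15.1 -1.05 0.6';python3 go.py 454,-297.5,33,-0.9
python3 - <<'E'
from h import *
from fit import fit
a=shot('top','t2');P=cloud(a)
for d in (1.9,2.2): r=fit(P,100,10,1,[443,100,1.5,d]); print(r.x.round(2),r.fun)
E
```

```text
clock: 6.12
ee_pos: [454.9, -296.0, 144.6]
eef_rot: [[0.007, 0.623, -0.782], [0.004, -0.782, -0.623], [-1.0, 0.001, -0.008]]
contact_force: [-0.5, 1.0, 0.2]
grip_width: 0.398
t 6.12 p [ 454.9 -296.   144.6] psi -0.898 F [-0.5  1.   0.2] gw 0.398 j [-0.64 -0.07  1.54  0.01  1.66  0.25]
454,-297.5,33,-0.9 -> [11.16  0.05  0.25] turn 0.002
[442.64 100.14   1.5    2.07] 2.086519667646485
[442.66 100.14   1.5    2.07] 2.0872271714922586
```

```bash
python3 -m handwheel '4 0 0.2 0 0.6;8 0 0.2 0 0.6;11.1 0 0.2 0 0.6;11.1 0 0.2 0 0.6;11.1 0 0.2 0 0.6;11.1 0 0.2 0 0.6;11.1 0 0.2 0 0.8;11.1 0 0.2 0 1;11.1 0 0.2 0 1;11.1 0 0.2 0 1;11.1 0 0.2 0 1;11.1 0 0.2 0 1;11.1 0 0.2 0 1' 30;python3 go.py 454,-297.5,33,0.38
```

```text
clock: 7.25
ee_pos: [455.6, -297.0, 37.4]
eef_rot: [[0.011, 0.624, -0.781], [0.002, -0.781, -0.624], [-1.0, 0.005, -0.009]]
contact_force: [-2.3, 2.4, 6.7]
grip_width: 0.106
t 7.25 p [ 455.6 -297.    37.4] psi -0.897 F [-2.3  2.4  6.7] gw 0.106 j [-0.65 -0.02  1.69  0.01  1.46  0.25]
454,-297.5,33,0.38 -> [ 0.44 -0.06  0.16] turn -1.277
```

```bash
python3 -m handwheel '0 0 0 -0.1 1;0 0 0 -0.2 1;0 0 0 -0.3 1;0 0 0 -0.4 1;0 0 0 -0.5 1;0 0 0 -0.6 1;0 0 0 -0.7 1;0 0 0 -0.8 1;0 0 0 -0.9 1;0 0 0 -1.0 1;0 0 0 -1.1 1;0 0 0 -1.2 1;0 0 0 -1.273 1;0 0 0 -1.273 1;0 0 0 -1.273 1';python3 go.py 454,-297.5,33,0.376; python3 -m handwheel '0 0 0 0 1;0 0 0 0 0.8;0 0 0 0 0.6;0 0 0 0 0.6;0 0 0 0 0.6;-4 0 0 0 0.6;-8 0 0 0 0.4;-12 0 0 0 0.2;-12 0 0 0 0;-12 0 0 0 0'
python3 go.py 593.5,-363,150,-0.41 593.5,-363,150,2.735
```

```text
clock: 8.5
ee_pos: [454.4, -296.6, 37.5]
eef_rot: [[0.008, 0.931, 0.365], [0.003, 0.365, -0.931], [-1.0, 0.008, 0.0]]
contact_force: [-6.2, 0.9, -0.9]
grip_width: 0.111
t 8.5 p [ 454.4 -296.6   37.5] psi 0.374 F [-6.2  0.9 -0.9] gw 0.111 j [-0.65 -0.02  1.69  0.01  1.47 -1.02]
454,-297.5,33,0.376 -> [ 0.45 -0.07  0.07] turn -0.002
clock: 9.33
ee_pos: [455.0, -298.1, 162.0]
eef_rot: [[0.014, 0.931, 0.365], [-0.002, 0.365, -0.931], [-1.0, 0.013, 0.007]]
contact_force: [0.2, -0.2, -0.3]
grip_width: 0.939
t 9.33 p [ 455.  -298.1  162. ] psi 0.374 F [ 0.2 -0.2 -0.3] gw 0.939 j [-0.65 -0.07  1.52  0.01  1.68 -1.02]
593.5,-363,150,-0.41 -> [ 1.41 10.51 11.09] turn 0.784
593.5,-363,150,2.735 -> [ 1.41 10.51 11.09] turn -2.361
```

```bash
python3 -m handwheel '0 3.5 3.7 0.1 0;0 7 7.4 0.2 0;0 10.5 11.1 0.3 0;0 10.5 11.1 0.4 0;0 10.5 11.1 0.5 0;0 10.5 11.1 0.6 0;0 10.5 11.1 0.7 0;0 10.5 11.1 0.784 0;0 10.5 11.1 0.784 0;0 10.5 11.1 0.784 0';python3 go.py 593.5,-363,10,-0.407
python3 - <<'E'
from h import *
from fit import fit
for n in('scene','top'):
    a=shot(n,n+'3');P=cloud(a)
    r=fit(P,72,4,0,[458,-298,-.15,1.05]); print(r.x.round(2),r.fun)
c=load('scene3'); q=proj(c,[[593.5,-363,50]]+[[593.5+s*50*.395-t*30*.918,-363+s*50*.918+t*30*.395,50] for s in(1,-1) for t in (1,-1)]); print(q.round(1))
im=cv2.resize(c['color'][190:320,240:420,::-1],None,fx=4,fy=4,interpolation=cv2.INTER_CUBIC)
for u,v in q: cv2.circle(im,(int((u-240)*4),int((v-190)*4)),3,(0,0,255),1)
cv2.imwrite('pics/m3.png',im)
E
```

```text
clock: 10.17
ee_pos: [593.0, -362.9, 162.6]
eef_rot: [[0.013, 0.918, -0.397], [-0.001, -0.397, -0.918], [-1.0, 0.012, -0.004]]
contact_force: [-0.3, 0.8, -0.1]
grip_width: 1.001
t 10.17 p [ 593.  -362.9  162.6] psi -0.408 F [-0.3  0.8 -0.1] gw 1.001 j [-0.6   0.34  1.07  0.01  1.72 -0.19]
593.5,-363,10,-0.407 -> [15.26 -0.13  0.06] turn -0.001
[ 4.5844e+02 -2.9815e+02 -1.7000e-01  1.0700e+00] 3.472353263449457
[ 4.5690e+02 -2.9727e+02 -1.3000e-01  1.0500e+00] 2.476878165190268
[[362.  275.9]
 [342.3 262.1]
 [368.  258.8]
 [355.6 294.5]
 [383.1 290.8]]
```

View pics/m3.png

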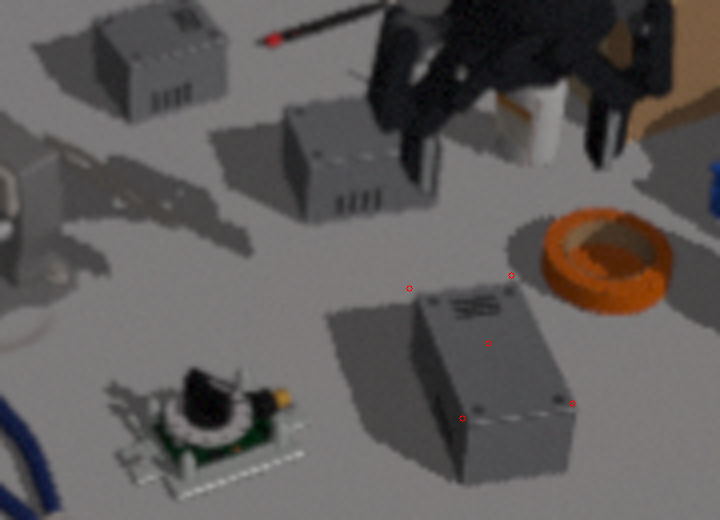

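```bash
python3 - <<'E'
from h import *
c=load('scene3'); uv=np.array([[413,297],[520,290],[462,422],[575,412]])/4+[240,190]
q=pix2z(c,uv,50); print(q.round(1).tolist(),q.mean(0).round(1))
d=q[0]+q[1]-q[2]-q[3]; print(np.arctan2(d[1],d[0]),np.linalg.norm(d)/2)
P=cloud(c); k=(abs(P[...,2]-50)<5)&(np.hypot(P[...,0]-593,P[...,1]+363)<70); print(P[k].mean(0))
E
```

```text
[[583.1, -311.9, 50.0], [636.4, -340.6, 50.0], [544.3, -399.1, 50.0], [598.0, -426.2, 50.0]] [ 590.4 -369.5   50. ]
1.150749748837594 94.61782717886491
[ 592.03115486 -369.05158586   48.65416946]
```

```bash
python3 go.py 593,-364.5,10,-0.407; python3 -m handwheel '4 0 0.1 0 0;8 0 0.1 0 0;11 0 0.1 0 0;13 0 0.1 0 0;15.2 0 0.1 0 0;15.2 0 0.1 0 0;15.2 0 0.1 0 0'; python3 -m handwheel '0 0 0 0 0.15;0 0 0 0 0.3;0 0 0 0 0.4;0 0 0 0 0.4;0 0 0 0 0.4;0 0 0 0 0.4' 35; python3 go.py 593,-364.5,10,-0.407
```

```text
t 10.27 p [ 593.1 -362.9  163.3] psi -0.408 F [-0.6  0.1  0.1] gw 1.003 j [-0.6   0.34  1.07  0.01  1.72 -0.19]
593,-364.5,10,-0.407 -> [15.33 -0.15  0.21] turn -0.001
clock: 10.85
ee_pos: [593.7, -363.4, 9.7]
eef_rot: [[0.011, 0.918, -0.396], [0.001, -0.396, -0.918], [-1.0, 0.009, -0.005]]
contact_force: [0.1, -0.5, 1.0]
grip_width: 1.004
clock: 11.35
ee_pos: [595.0, -364.2, 12.6]
eef_rot: [[0.014, 0.918, -0.396], [-0.002, -0.396, -0.918], [-1.0, 0.014, -0.004]]
contact_force: [0.8, -0.3, 6.1]
grip_width: 0.693
t 11.35 p [ 595.  -364.2   12.6] psi -0.407 F [ 0.8 -0.3  6.1] gw 0.693 j [-0.6   0.4   1.26  0.01  1.47 -0.19]
593,-364.5,10,-0.407 -> [ 0.26 -0.17  0.1 ] turn 0.0
```

```bash
python3 -m handwheel '0 0 0 0 0.6;0 0 0 0 0.6;-1 0 0 0 0.6;-3 0 0 0 0.6;-6 0 0 0 0.6;-10 0 0 0 0.6;-14 0 0 0 0.6;-17 0 0 0 0.6;-17 0 0 0 0.6;-17 0 0 0 0.6' 40; python3 go.py 444,100,180,-0.07
python3 - <<'E'
from h import *
for n in('scene','top'):
    a=shot(n,n+'4')
cv2.imwrite('pics/m4.png',np.hstack([cv2.resize(load(n+'4')['color'][a:b,c:d,::-1],(400,300),interpolation=cv2.INTER_CUBIC) for n,a,b,c,d in(('scene',110,260,280,480),('top',120,240,350,510))]))
E
```

```text
clock: 12.18
ee_pos: [593.4, -364.5, 186.7]
eef_rot: [[0.019, 0.918, -0.396], [-0.005, -0.396, -0.918], [-1.0, 0.02, -0.003]]
contact_force: [-1.0, -0.0, -1.7]
grip_width: 0.696
t 12.18 p [ 593.4 -364.5  186.7] psi -0.407 F [-1.  -0.  -1.7] gw 0.696 j [-0.6   0.33  1.03  0.01  1.76 -0.19]
444,100,180,-0.07 -> [  0.14 -32.11 -36.75] turn -0.337
```

View pics/m4.png

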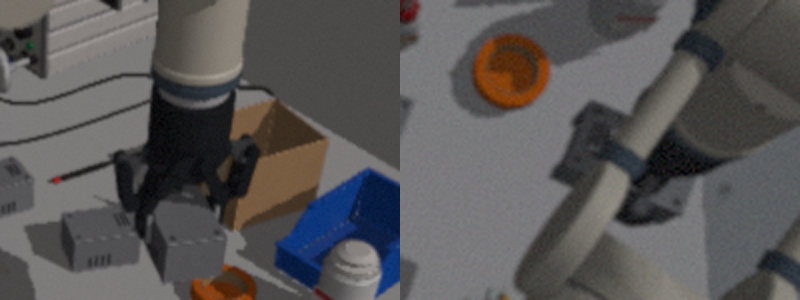

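```bash
python3 -m handwheel '0 -3 -3 -0.05 0.6;0 -6 -7 -0.1 0.6;0 -9 -10 -0.15 0.6;0 -12 -14 -0.2 0.6;0 -15 -17 -0.25 0.6;0 -18 -20 -0.3 0.6;0 -21 -24 -0.337 0.6;0 -24 -27 -0.337 0.6;0 -27 -31 -0.337 0.6;0 -30 -34 -0.337 0.6;0 -32.1 -36.75 -0.337 0.6;0 -32.1 -36.75 -0.337 0.6;0 -32.1 -36.75 -0.337 0.6;4 -32.1 -36.75 -0.337 0.6;8 -32.1 -36.75 -0.337 0.6;9 -32.1 -36.75 -0.337 0.6;9 -32.1 -36.75 -0.337 0.6'; python3 go.py 444,100.5,60,-0.071
python3 - <<'E'
from h import *
for n in('scene','top'):
    a=shot(n,n+'5')
    p=proj(a,[[444,100,100]])[0].round().astype(int); print(n,p)
    u,v=p; im=cv2.resize(a['color'][v-38:v+37,u-50:u+50,::-1],(400,300),interpolation=cv2.INTER_CUBIC)
    cv2.imwrite(f'pics/x{n}.png',np.clip(im*1.4,0,255).astype('uint8'))
cv2.imwrite('pics/m5.png',np.hstack([cv2.imread('pics/xscene.png'),cv2.imread('pics/xtop.png')]))
E
```

```text
clock: 13.7
ee_pos: [440.7, 99.9, 83.6]
eef_rot: [[0.002, 0.998, -0.07], [-0.003, -0.07, -0.998], [-1.0, 0.002, 0.002]]
contact_force: [0.1, 0.0, -1.0]
grip_width: 0.699
t 13.7 p [440.7  99.9  83.6] psi -0.07 F [ 0.1  0.  -1. ] gw 0.699 j [ 0.15 -0.3   1.86 -0.    1.58  0.22]
444,100.5,60,-0.071 -> [ 2.36  0.32 -0.09] turn 0.001
scene [202 180]
top [218 255]
```

View pics/m5.png

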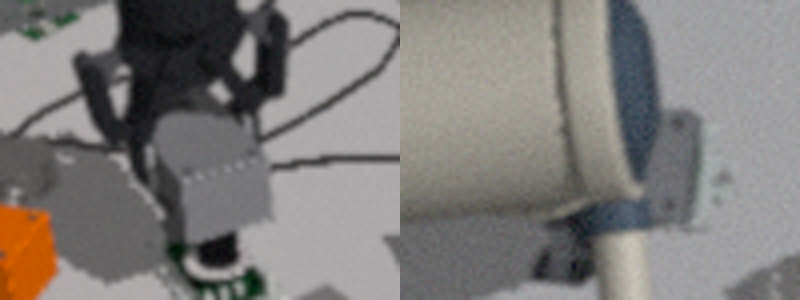

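```bash
python3 - <<'E'
from h import *
a=np.array([0.071,0.9975]); z=120.5
for n,uv in(('top',[[243.7,245.5],[240.7,272]]),('scene',[[197.75,187.5],[219,180]])):
    c=load(n+'5'); q=pix2z(c,uv,z); print(n,q.round(1).tolist(),'end along axis rel TCP',((q[:,:2]-[440.7,99.9])@a).round(1))
    P=cloud(c); k=(abs(P[...,2]-z)<2.5)&(np.hypot(P[...,0]-444,P[...,1]-95)<70); X=P[k][:,:2]-[440.7,99.9]; s=X@a; t=X@[a[1],-a[0]]; print(k.sum(),np.percentile(s,[0,1,5,95,99,100]).round(1),np.percentile(t,[1,5,95,99]).round(1), np.median(P[k][:,2]))
    k=(P[...,2]>80)&(P[...,2]<112)&(np.hypot(P[...,0]-444,P[...,1]-50)<25); X=P[k]; 
    if len(X): print('wall',len(X),np.median((X[:,:2]-[440.7,99.9])@a))
E
```

```text
top [[464.6, 42.8, 120.5], [407.3, 47.1, 120.5]] end along axis rel TCP [-55.3 -55. ]
61 [-50.7 -50.6 -50.3 -32.6 -30.7 -28.5] [-27.  -26.1  22.3  29.4] 122.4079730225294
wall 34 -50.39957226815351
scene [[407.3, 48.1, 120.5], [466.9, 47.9, 120.5]] end along axis rel TCP [-54. -50.]
382 [-54.9 -53.  -51.   34.7  43.9  48.8] [-42.4 -31.7  27.   32.4] 119.67989539043123
wall 175 -51.65778816746607
```

```bash
python3 go.py 444.2,101.3,45,-0.071; python3 -m handwheel '1 0.33 -0.17 0 0.6;2 0.33 -0.17 0 0.6;3 0.33 -0.17 0 0.6;3.85 0.33 -0.17 0 0.6;3.85 0.33 -0.17 0 0.6;3.85 0.33 -0.17 0 0.6'; python3 go.py 444.2,101.3,18,-0.071
```

```text
t 13.8 p [444.  100.3  89.5] psi -0.071 F [-0.3  0.9  0.1] gw 0.697 j [ 0.15 -0.3   1.85 -0.    1.58  0.22]
444.2,101.3,45,-0.071 -> [ 4.45 -0.04 -0.1 ] turn 0.0
clock: 14.3
ee_pos: [447.3, 101.7, 50.3]
eef_rot: [[0.01, 0.997, -0.07], [-0.001, -0.07, -0.998], [-1.0, 0.01, 0.001]]
contact_force: [-0.1, 0.4, 0.2]
grip_width: 0.695
t 14.3 p [447.3 101.7  50.3] psi -0.071 F [-0.1  0.4  0.2] gw 0.695 j [ 0.15 -0.27  1.89 -0.    1.51  0.22]
444.2,101.3,18,-0.071 -> [ 3.22 -0.34  0.06] turn 0.0
```

```bash
python3 -m handwheel '0.3 -0.32 0 0 0.6;0.5 -0.32 0 0 0.6;0.5 -0.32 0 0 0.6;0.5 -0.32 0 0 0.6;0.5 -0.32 0 0 0.6;0.5 -0.32 0 0 0.6'; python3 go.py 444.2,101.5,18,-0.071
```

```text
clock: 14.8
ee_pos: [444.3, 101.9, 45.5]
eef_rot: [[0.01, 0.997, -0.071], [-0.001, -0.071, -0.998], [-1.0, 0.01, 0.0]]
contact_force: [-0.7, 0.5, 0.0]
grip_width: 0.698
t 14.8 p [444.3 101.9  45.5] psi -0.071 F [-0.7  0.5  0. ] gw 0.698 j [ 0.15 -0.27  1.9  -0.    1.5   0.22]
444.2,101.5,18,-0.071 -> [ 2.75 -0.04  0.04] turn 0.0
```

```bash
python3 -m handwheel '0.3 0 0 0 0.6;0.6 0 0 0 0.6;0.9 0 0 0 0.6;1.1 0 0 0 0.6;1.3 0 0 0 0.6;1.4 0 0 0 0.6;1.4 0 0 0 0.6;1.4 0 0 0 0.6'; python3 go.py 444.2,101.5,18,-0.071
```

```text
clock: 15.47
ee_pos: [444.5, 101.9, 31.5]
eef_rot: [[0.01, 0.997, -0.071], [-0.001, -0.07, -0.998], [-1.0, 0.01, 0.0]]
contact_force: [-0.4, -0.4, -0.8]
grip_width: 0.698
t 15.47 p [444.5 101.9  31.5] psi -0.071 F [-0.4 -0.4 -0.8] gw 0.698 j [ 0.15 -0.26  1.92 -0.    1.47  0.22]
444.2,101.5,18,-0.071 -> [ 1.35 -0.04  0.04] turn 0.0
```

```bash
python3 -m handwheel '0.3 0 0 0 0.6;0.6 0 0 0 0.6;0.9 0 0 0 0.6;1.1 0 0 0 0.6;1.2 0 0 0 0.6;1.2 0 0 0 0.6;1.2 0 0 0 0.6'; python3 go.py 444.2,101.5,18,-0.071
```

```text
clock: 16.05
ee_pos: [444.6, 101.9, 19.4]
eef_rot: [[0.01, 0.997, -0.071], [-0.001, -0.071, -0.998], [-1.0, 0.01, 0.0]]
contact_force: [-0.5, 0.8, 0.1]
grip_width: 0.695
t 16.05 p [444.6 101.9  19.4] psi -0.071 F [-0.5  0.8  0.1] gw 0.695 j [ 0.15 -0.25  1.93 -0.    1.45  0.22]
444.2,101.5,18,-0.071 -> [ 0.14 -0.04  0.04] turn 0.0
```

```bash
python3 -m handwheel '0.1 0 0 0 0.6;0.2 0 0 0 0.6;0.3 0 0 0 0.6;0.3 0 0 0 0.6;0.3 0 0 0 0.6'; python3 go.py 444.2,101.5,18,-0.071
```

```text
clock: 16.47
ee_pos: [444.8, 101.8, 17.5]
eef_rot: [[0.011, 0.997, -0.071], [-0.001, -0.071, -0.998], [-1.0, 0.011, 0.001]]
contact_force: [-3.6, -1.7, 6.1]
grip_width: 0.696
t 16.47 p [444.8 101.8  17.5] psi -0.071 F [-3.6 -1.7  6.1] gw 0.696 j [ 0.15 -0.25  1.94 -0.    1.45  0.22]
444.2,101.5,18,-0.071 -> [-0.05 -0.06  0.04] turn 0.0
```

```bash
python3 -m handwheel '0 0 0 0 0.25;0 0 0 0 0.15;0 0 0 0 0;0 0 0 0 0;0 0 0 0 0;0 0 0 0 0;-3 0 0 0 0;-7 0 0 0 0;-11 0 0 0 0;-15 0 0 0 0;-15 0 0 0 0'; python3 go.py 609,-15.5,150,1.435 609,-15.5,150,-1.707
python3 - <<'E'
from h import *
from fit import *
a=shot('scene','s6'); P=cloud(a); k=(abs(P[...,2]-55)<7)&(np.hypot(P[...,0]-444,P[...,1]-100)<60)
X=P[k]; print(len(X), np.median(X[:,2])); k2=abs(X[:,2]-np.median(X[:,2]))<3; A=np.c_[X[k2][:,:2]-[444,100],np.ones(k2.sum())]; print(np.linalg.lstsq(A,X[k2][:,2],rcond=None)[0], X[k2].mean(0))
P0=P; k=(P0[...,2]>46)&(P0[...,2]<53)&(np.hypot(P0[...,0]-609,P0[...,1]+15)<50); print('short cover scene',P0[k].mean(0))
E
```

```text
clock: 17.38
ee_pos: [446.2, 102.5, 177.1]
eef_rot: [[0.025, 0.997, -0.07], [0.001, -0.071, -0.998], [-1.0, 0.025, -0.003]]
contact_force: [1.1, 0.6, 1.3]
grip_width: 1.001
t 17.38 p [446.2 102.5 177.1] psi -0.071 F [1.1 0.6 1.3] gw 1.001 j [ 0.15 -0.32  1.71 -0.    1.73  0.22]
609,-15.5,150,1.435 -> [ 3.1  17.   10.64] turn -1.506
609,-15.5,150,-1.707 -> [ 3.1  17.   10.64] turn 1.636
541 52.81218951760411
[-3.65837571e-03  1.60326419e-03  5.28235086e+01] [441.71838636  97.41318407  52.82770823]
short cover scene [607.68542993 -18.10173984  48.27978367]
```

```bash
python3 go.py 608.5,-16,150,-1.71; python3 -m handwheel '0 3 2 0.1 0;0 6 4 0.2 0;0 9 6 0.3 0;0 13 8 0.4 0;0 17 10.6 0.5 0;0 17 10.6 0.6 0;0 17 10.6 0.7 0;0 17 10.6 0.8 0;0 17 10.6 0.9 0;0 17 10.6 1.0 0;0 17 10.6 1.1 0;0 17 10.6 1.2 0;0 17 10.6 1.3 0;0 17 10.6 1.4 0;3 17 10.6 1.5 0;3 17 10.6 1.6 0;3 17 10.6 1.64 0;3 17 10.6 1.64 0;3 17 10.6 1.64 0;3 17 10.6 1.64 0'; python3 go.py 608.5,-16,10,-1.71
```

```text
t 17.43 p [445.5 102.4 173.2] psi -0.071 F [-0.2 -0.1 -0.6] gw 1.0 j [ 0.15 -0.32  1.72 -0.    1.73  0.22]
608.5,-16,150,-1.71 -> [ 2.65 17.05 10.66] turn 1.639
clock: 19.1
ee_pos: [608.1, -15.3, 146.1]
eef_rot: [[0.02, -0.138, -0.99], [0.0, -0.99, 0.138], [-1.0, -0.003, -0.02]]
contact_force: [0.5, 0.1, -0.5]
grip_width: 0.998
t 19.1 p [608.1 -15.3 146.1] psi -1.709 F [ 0.5  0.1 -0.5] gw 0.998 j [-0.08  0.09  1.38  0.    1.65  1.63]
608.5,-16,10,-1.71 -> [13.61  0.11  0.22] turn 0.001
```

```bash
python3 -m handwheel '4 0.1 0.1 0 0;8 0.1 0.2 0 0;11 0.1 0.2 0 0;13.6 0.1 0.2 0 0;13.6 0.1 0.2 0 0;13.6 0.1 0.2 0 0;13.6 0.1 0.2 0 0'; python3 -m handwheel '0 0 0 0 0.15;0 0 0 0 0.3;0 0 0 0 0.4;0 0 0 0 0.6;0 0 0 0 0.6;0 0 0 0 0.6;0 0 0 0 0.6;0 0 0 0 0.6' 40; python3 go.py 608.5,-16,10,-1.71
```

```text
clock: 19.68
ee_pos: [609.9, -16.1, 12.3]
eef_rot: [[0.023, -0.137, -0.99], [0.0, -0.991, 0.137], [-1.0, -0.003, -0.023]]
contact_force: [0.2, -0.4, 0.1]
grip_width: 0.996
clock: 20.35
ee_pos: [611.9, -16.1, 15.9]
eef_rot: [[0.029, -0.137, -0.99], [-0.0, -0.991, 0.137], [-1.0, -0.004, -0.029]]
contact_force: [0.3, 0.8, 6.1]
grip_width: 0.694
t 20.35 p [611.9 -16.1  15.9] psi -1.708 F [0.3 0.8 6.1] gw 0.694 j [-0.08  0.16  1.54  0.    1.41  1.63]
608.5,-16,10,-1.71 -> [0.58 0.04 0.36] turn 0.002
```

```bash
python3 -m handwheel '-0.5 0 0 0 0.6;-1 0 0 0 0.6;-3 0 0 0 0.6;-6 0 0 0 0.6;-10 0 0 0 0.6;-14 0 0 0 0.6;-16 0 0 0 0.6;-16 0 0 0 0.6;-16 0 0 0 0.6;-16 0 0 0 0.6;-16 0 0 0 0.6'; python3 go.py 460.5,-298.2,180,-1.72
python3 - <<'E'
from h import *
o=robot.get_obs(); t=np.array(o['ee_pos']); a=np.array([.99,-.14]); b=np.array([.14,.99])
for n in('scene','top'):
    c=shot(n,n+'7'); P=cloud(c); print(P[...,2][np.hypot(P[...,0]-t[0],P[...,1]-t[1])<60].mean())
    X=P-t; s=X[...,:2]@a; w=X[...,:2]@b; zc=t[2]-16+50
    k=(abs(X[...,2]-34)<3)&(abs(s)<60)&(abs(w)<45); print(n,k.sum(),np.percentile(s[k],[0,2,10,90,98,100]).round(1),np.percentile(w[k],[2,98]).round(1),np.median(X[...,2][k]))
    k=(X[...,2]>-10)&(X[...,2]<26)&(s<-25)&(s>-50)&(abs(w)<25); print('wall',k.sum(),np.median(s[k]) if k.any() else 0)
E
```

```text
clock: 21.27
ee_pos: [606.4, -16.0, 173.4]
eef_rot: [[0.025, -0.137, -0.99], [0.0, -0.991, 0.137], [-1.0, -0.003, -0.025]]
contact_force: [-0.7, -0.6, -1.3]
grip_width: 0.697
t 21.27 p [606.4 -16.  173.4] psi -1.708 F [-0.7 -0.6 -1.3] gw 0.697 j [-0.08  0.08  1.34  0.    1.69  1.63]
460.5,-298.2,180,-1.72 -> [-1.03 29.95 10.56] turn 0.012
292.3665627139138
scene 192 [-38.1 -36.6 -33.   -1.   27.8  33.5] [-42.1  31.5] 32.464525558744555
wall 101 -37.73111501803245
443.5593291832619
top 311 [-39.2 -38.8 -36.9 -17.6 -13.4 -10.4] [-29.9  27.9] 33.67450835910287
wall 87 -38.67253565011546
```

```bash
python3 -m handwheel '0 3 1 0 0.6;0 6 2 0 0.6;0 9 3 0 0.6;0 12 4 0 0.6;0 15 5 0 0.6;0 18 6 0 0.6;0 21 7 0 0.6;0 25 9 0 0.6;0 28 10 0 0.6;0 30 10.5 0.012 0.6;0 30 10.5 0.012 0.6;0 30 10.5 0.012 0.6;4 30 10.5 0.012 0.6;7 30 10.5 0.012 0.6;9 30 10.5 0.012 0.6;9 30 10.5 0.012 0.6;9 30 10.5 0.012 0.6;9 30 10.5 0.012 0.6'; python3 go.py 459.9,-298.1,50,-1.72
```

```text
clock: 22.87
ee_pos: [464.7, -298.5, 81.5]
eef_rot: [[0.027, -0.148, -0.989], [-0.001, -0.989, 0.148], [-1.0, -0.003, -0.027]]
contact_force: [-0.1, 0.8, -0.8]
grip_width: 0.698
t 22.87 p [ 464.7 -298.5   81.5] psi -1.719 F [-0.1  0.8 -0.8] gw 0.698 j [-0.64 -0.04  1.63  0.02  1.53  1.08]
459.9,-298.1,50,-1.72 -> [3.13 0.04 0.56] turn 0.001
```

```bash
python3 -m handwheel '1 0 0.3 0 0.6;2 0 0.5 0 0.6;3 0 0.5 0 0.6;3.1 0 0.55 0 0.6;3.1 0 0.55 0 0.6;3.1 0 0.55 0 0.6;3.1 0 0.55 0 0.6;3.1 0 0.55 0 0.6'; python3 go.py 459.9,-298.1,46,-1.72
python3 - <<'E'
from h import *
o=robot.get_obs(); t=np.array(o['ee_pos']); a=np.array([.989,-.148]); b=np.array([.148,.989])
for n in('scene','top'):
    c=shot(n,n+'8'); P=cloud(c); X=P-t; s=X[...,:2]@a; w=X[...,:2]@b
    k=(X[...,2]>-5)&(X[...,2]<26)&(s<-25)&(s>-50)&(abs(w)<22); print(n,'wall',k.sum(),np.median(s[k]) if k.any() else 0)
E
python3 go.py 459.9,-298.1,46,-1.72
```

```text
clock: 23.53
ee_pos: [460.3, -297.9, 50.9]
eef_rot: [[0.027, -0.148, -0.989], [-0.001, -0.989, 0.148], [-1.0, -0.003, -0.027]]
contact_force: [-0.3, -0.7, 0.0]
grip_width: 0.696
t 23.53 p [ 460.3 -297.9   50.9] psi -1.719 F [-0.3 -0.7  0. ] gw 0.696 j [-0.65 -0.03  1.67  0.02  1.47  1.07]
459.9,-298.1,46,-1.72 -> [0.49 0.03 0.05] turn 0.001
scene wall 93 -38.03141375437702
top wall 10 -39.414024958105855
t 23.63 p [ 460.3 -297.9   50.9] psi -1.719 F [-0.6  0.6 -1. ] gw 0.699 j [-0.65 -0.03  1.67  0.02  1.47  1.07]
459.9,-298.1,46,-1.72 -> [0.48 0.03 0.05] turn 0.001
```

```bash
python3 -m handwheel '0.4 0 0 0 0.6;0.8 0 0 0 0.6;1.1 0 0 0 0.6;1.4 0 0.03 0 0.6;1.6 0 0.03 0 0.6;1.7 0 0.04 0 0.6;1.7 0 0.04 0 0.6;1.7 0 0.04 0 0.6'; python3 go.py 460.3,-298,22.5,-1.72
```

```text
clock: 24.3
ee_pos: [460.4, -297.8, 33.9]
eef_rot: [[0.027, -0.148, -0.989], [-0.001, -0.989, 0.148], [-1.0, -0.003, -0.027]]
contact_force: [0.5, -0.1, -1.4]
grip_width: 0.696
t 24.3 p [ 460.4 -297.8   33.9] psi -1.719 F [ 0.5 -0.1 -1.4] gw 0.696 j [-0.65 -0.02  1.69  0.02  1.44  1.07]
460.3,-298,22.5,-1.72 -> [1.13 0.02 0.03] turn 0.001
```

```bash
python3 -m handwheel '0.3 0 0 0 0.6;0.6 0 0 0 0.6;0.9 0 0 0 0.6;1.1 0 0.03 0 0.6;1.15 0 0.03 0 0.6;1.15 0 0.03 0 0.6'; python3 go.py 460.3,-298,20.5,-1.72
```

```text
clock: 24.8
ee_pos: [460.2, -297.7, 21.9]
eef_rot: [[0.027, -0.148, -0.989], [-0.001, -0.989, 0.148], [-1.0, -0.003, -0.027]]
contact_force: [-0.4, -0.5, -1.1]
grip_width: 0.694
t 24.8 p [ 460.2 -297.7   21.9] psi -1.719 F [-0.4 -0.5 -1.1] gw 0.694 j [-0.65 -0.01  1.71  0.02  1.42  1.07]
460.3,-298,20.5,-1.72 -> [ 0.14  0.03 -0.01] turn 0.001
```

```bash
python3 -m handwheel '0.1 0 0 0 0.6;0.2 0 0 0 0.6;0.25 0 0 0 0.6;0.25 0 0 0 0.6;0.25 0 0 0 0.6'; python3 go.py 460.3,-298,20.5,-1.72
```

```text
clock: 25.22
ee_pos: [460.4, -297.8, 20.9]
eef_rot: [[0.027, -0.148, -0.989], [-0.001, -0.989, 0.148], [-1.0, -0.003, -0.027]]
contact_force: [-4.0, 0.6, 5.9]
grip_width: 0.702
t 25.22 p [ 460.4 -297.8   20.9] psi -1.719 F [-4.   0.6  5.9] gw 0.702 j [-0.65 -0.01  1.71  0.02  1.42  1.07]
460.3,-298,20.5,-1.72 -> [0.04 0.02 0.01] turn 0.001
```

```bash
python3 -m handwheel '0 0 0 0 0.25;0 0 0 0 0.15;0 0 0 0 0;0 0 0 0 0;0 0 0 0 0;0 0 0 0 0;-3 0 0 0 0;-7 0 0 0 0;-11 0 0 0 0;-15 0 0 0 0;-19 0 0 0 0;-19 10 10 0 0;-19 20 20 0 0;-19 20 20 0 0;-19 20 20 0 0;-19 20 20 0 0;-19 20 20 0 0;-19 20 20 0 0;-19 20 20 0 0'; python3 go.py
python3 - <<'E'
from h import *
for n in('top','scene'):
    c=shot(n,n+'9'); P=cloud(c)
    for m,x,y in(('long',444,100),('short',458,-298),('spare',656,-172)):
        k=(abs(P[...,2]-53)<7)&(np.hypot(P[...,0]-x,P[...,1]-y)<60); X=P[k]; X=X[abs(X[:,2]-np.median(X[:,2]))<4]
        if len(X)<20: print(m,'few');continue
        A=np.c_[X[:,:2]-[x,y],np.ones(len(X))]; l=np.linalg.lstsq(A,X[:,2],rcond=None)[0]
        r=cv2.minAreaRect(X[:,:2].astype('float32')); print(n,m,len(X),'slope',l[:2].round(3),'z',l[2].round(1),np.round(r[0],1),np.round(r[1],1),round(r[2],1))
c=load('top9'); s=load('scene9')
def cr(c,u0,v0,u1,v1): return cv2.resize(c['color'][v0:v1,u0:u1,::-1],(400,300),interpolation=cv2.INTER_CUBIC)
im=np.vstack([np.hstack([cr(c,180,222,260,282),cr(c,350,222,430,282)]),np.hstack([cr(s,160,165,240,225),cr(s,250,245,330,305)])])
cv2.imwrite('pics/f.png',np.clip(im*1.4,0,255).astype('uint8'))
E
```

```text
clock: 26.8
ee_pos: [223.0, -468.5, 204.2]
eef_rot: [[0.025, -0.154, -0.988], [-0.002, -0.988, 0.154], [-1.0, -0.002, -0.025]]
contact_force: [-0.3, -0.3, 0.2]
grip_width: 0.997
t 26.8 p [ 223.  -468.5  204.2] psi -1.726 F [-0.3 -0.3  0.2] gw 0.997 j [-1.21 -0.14  1.51  0.02  1.76  0.52]
top long 1075 slope [0.001 0.003] z 54.7 [442.8 100.9] [100.1  60.1] 86.1
top short 789 slope [-0.001  0.003] z 54.7 [ 457.2 -295.8] [60.6 72.1] 81.3
top spare 820 slope [ 0.004 -0.001] z 49.7 [ 656.  -171.6] [59.7 87.6] 68.6
long few
scene short 713 slope [-0.003  0.003] z 53.5 [ 457.5 -299.5] [62.  72.9] 81.5
scene spare 485 slope [-0.004  0.   ] z 48.2 [ 656.2 -174.3] [65.5 85.8] 68.0
  return _methods._mean(a, axis=axis, dtype=dtype,
  ret = ret.dtype.type(ret / rcount)
```

View pics/f.png

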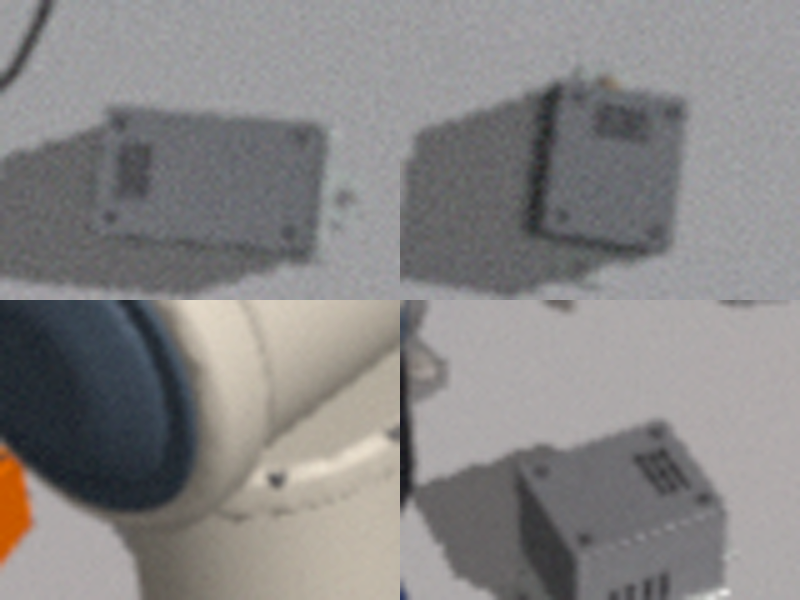

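Both covers are level with their tops at 54.7 mm (55 mm expected). The slits lie on the connector side of each, the long one at about (135,170) and the short one at about (620,122). The spare cover hasn't moved, so I'm handing in.

```bash
python3 -c "
from h import *
print(robot.close_job())"
```

```text
the job is handed in; nothing more can be done
None
```

Both dials are set, both modules are closed with their matching covers, and the job was handed in at about 27 s of the 72 s allowed.

- **Dials:** The long dial went to mark 4 and was measured at 2.07 rad against a target of 2.094. The short dial went to mark 2 and was measured at 1.05–1.07 rad against 1.047. The white pointer line was hard to make out, so I judged the pointer end partly from the dial's 0 to 3.14 rad range. I checked each dial after turning it, but not once the covers were on.
- **Covers:** I lowered each one until it met the base at the expected height, with about 6 N of contact force, and then let go. In the last top view both are level, with tops at 54.7 mm against 55 expected. The slits and notch are on the connector side of both.
- **Spare cover:** It is still where it lay, to within 0.5 mm in the top view.
- **Not checked:** I did not re-measure the other bystanders. I saw no contact with any of them, and the wrist force read at the end of each move stayed under about 13 N.
- **Camera disagreement:** The two cameras differed by up to about 4 mm on the final position of the short cover, and the scene camera reads about 1.5 mm low in height. In the last scene view the arm hid the long cover, so its final check is from the top camera only. A scene check just after release also showed it level.

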